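# Draw out the telescopic inspection mirror and hold it over the crate

## Robot

A 7-joint arm with a two-finger parallel gripper is mounted at the origin on the work surface. World frame = base frame: x ahead of the robot, y to its left, z up, the work surface at z = 0. Lengths are in m, angles in rad, forces in N, time in s.
With the tool pointing down it reaches from about 0.35 to 0.9 m from the base axis. Payload 8.1 kg.
Tool frame: the origin (TCP) lies midway between the tips of the shut fingers; the grasp point (between the pads) lies 19 mm behind it; z points along the fingers, y is the line along which they close (so a half turn about z gives the same grasp; the last joint's range is limited). The gripper opens to 85 mm and grips with 20 to 120 N. Pads are 22 mm wide; open, the fingers measure 114 mm over their backs; the gripper's body (76 mm by 85 mm) begins 54 mm behind the grasp point. The pads swing forward as they close: fully open they stand 13 mm farther back than shut.
Start: joints at [-1.392, 0.434, 0.025, 1.573, -0.012, 1.134, -0.075], TCP at [0.174, 0.6, 0.231] pointing down, gripper open.
Joint ranges: [-2.62, 2.62], [-0.44, 2.09], [-1.27, 1.32], [0.08, 2.57], [-1.32, 4.46], [0.12, 2], [-2.74, 2.74]. Speed limits (rad/s): [2.22, 2.22, 3.01, 3.01, 3.14, 3.14, 3.14].

## Interface

Orientations are given as a unit quaternion [x, y, z, w].
In Python, from plant import sense, get_image, robot gives the robot as it stands. The module is installed in compiled form; this text tells all that it offers.
- The arm moves only by the tool move_arm, never from a script. Its argument "increments" is a list of rows, each a list of 4 numbers: the shift along the world's x, y, z in mm, then the turn about the world's z in rad. A call has 1 to 10 rows; each row is the pose to reach, as a shift and turn from the pose commanded when the call began; what a row does not reach only later rows make up. A row lasts 1/12 s, in which the tool goes at most 41.7 mm and 7.16 degrees, less where a joint would pass 70% of its speed; a pose out of reach is approached as far as the arm can. A call with a gripper value outside its range is refused whole. "claw" is the finger opening in mm, from 0 to 85.4, set as the call begins (left out, the last holds). The fingers move at their own pace and stop on an object; the grip force is fixed at half the most. Time passes only in rows, so rows that repeat a pose let the fingers close. It gives the time, the measured TCP pose, the force, the opening and the grip force at its end, in the units of the state.
- sense(): the state, without advancing time (a new reading comes with each control period).
- get_image(name): name is "side" or "top"; returns a dict with "pixels" (384x512x3 uint8, red, green, blue), "camera_matrix" (3x3 intrinsics, pixels), "k1" (the pictures are not rectified: a ray, as slopes to the right and down, at radius r is drawn at 1 + k1 r^2 times it, then the intrinsics apply), "cam_to_world" (4x4, takes a point from camera to world coordinates). Camera axes: x right, y down, z forward; pixel columns grow to the right and rows downward; lengths in m; the calibration is good to about 2 mm. A picture is of the moment at which its call begins. There is no depth.
- robot.close_job(): hands the job in; it is judged then, once.
The state is a dict: "time_s": time; "q": joint angles; "qvel": joint speeds; "tau": joint torques, N m; "tool_pos": TCP position; "eef_rot": TCP orientation; "force": force on the tool from outside, world axes, zero at the start; "torque": the same for the moment, N m; "gripper_width": finger opening in m; "finger_force": force on a finger pad.
Only numpy, scipy, OpenCV 4.12 (cv2) and the standard library are available. Lean on these libraries where they do the work, as an engineer would, in place of code of your own. Each camera call takes 0.05 s, during which the arm holds its last target. There are 200 camera calls.

## Task

The telescopic inspection mirror lies pushed together in its rest: press in the button on the side of its black handle and pull the handle straight back, away from the mirror, to its second and last stop, then let the button spring out so that it locks. Then take the locked mirror by its handle, lift it out of the rest and hold it with the mirror over the crate of couplings, clear above the rim. Finish while still holding it there, and leave the other things on the bench where they stand.

Things in the scene. Friction and masses are not known exactly. Their poses are not given: they have to be found in the camera images.
- pole: Handle of the telescopic mirror: black flat-sided bar 210 mm long (its x), 26 mm wide (y), 30 mm high (z). Origin on its long axis at its FRONT end, where the shaft comes out; +x runs to its butt, away from the mirror; z up. It lies level, axis 60 mm above the bench. Button on the +y side at x = 35 mm; plain grip from x = 70 mm back. Tool 0.32 kg, balances 50 mm back when drawn out.
- shaft (a joint): Draw of the telescope (m): 0 pushed together, 0.060 first stop, 0.120 second stop and end of travel. The 10 mm steel shaft slides out of the handle's front with about 3 N of drag. A spring catch locks it at 0, 0.060 and 0.120 (1.5 mm play either way). With the button kept in it passes the first stop freely; with the button let go it catches there.
- button (a joint): How far the lock button is in (m): 0 sprung out (locked, when at a stop), 0.006 flush with the handle's side. Over 0.0035 frees the shaft. Between stops it stays about 0.003 in by itself. 5 N to start, 10 N flush. A grip across the handle at the button, one finger on the button, one on the far side, presses it flush and holds the handle at once.
- button_top (a point): Centre of the button's outer face: a grey round cap 14 mm across that stands 6 mm out of the handle's side (along the handle's +y), at the height of the handle's axis, 35 mm behind the handle's front end.
- mirror_c (a point): Centre of the mirror: a round sloping disc 58 mm across, 4 mm thick, at the end of the shaft, on the tool's axis. It lies 117 mm ahead of the handle's front end when pushed together, 237 mm at the second stop.
- rest: Grey metal rest screwed to the bench, 410 x 70 mm, fixed. Origin on the bench under the front end of the pushed-together handle; axes as the handle's. At x = -60 mm an upright plate 78 mm high with a 14 mm notch, open at the top, for the shaft. A 22 mm collar beyond it bears on this plate after 2 mm, so that pulling the handle along +x draws the telescope out. The tool lifts straight up out of it.
- saddle_1 (a point): Middle of the first saddle, on its seat under the handle, x = 192 mm in the rest's frame. The saddles are 12 mm thick (along x), 52 mm wide, 45 mm high, with cheeks up to 58 mm, 36 mm apart; the handle lies and slides between the cheeks. Between the front plate and this saddle both sides of the handle are free.
- saddle_2 (a point): Middle of the second saddle, alike but 3 mm lower, at x = 285 mm in the rest's frame. The drawn-out handle lies from x = 120 to 330 mm, over both saddles, and stays there when let go; between the saddles both its sides are free to grip.
- crate: Grey open plastic crate full of upright hose couplings, 200 mm (its x) by 260 mm (its y) by 100 mm high, walls 5 mm, fixed; the couplings end 14 mm below the rim. Origin on the bench under its centre.
- coupling_a: Brass hose coupling, 62 mm across, 85 mm tall, standing beside the rest; origin under its centre. Bystander.
- coupling_b: Grey metal hose coupling, 54 mm across, 75 mm tall, standing beside the rest; origin under its centre. Bystander.
- tape: Empty cardboard tape core, ring 90 mm across, 25 mm high, lying flat; origin under its centre. Bystander.
- sealant: White plastic bottle, 52 mm across, 120 mm tall, standing; origin under its centre. Bystander.
- carton: Cardboard carton 100 x 130 x 70 mm; origin under its centre. Bystander.
- spanner: Steel spanner 200 mm long, lying flat; origin in its middle. Bystander.
- plug: Brass screw plug 60 mm across, 48 mm tall; origin under its centre. Bystander.

How it is judged:
By the outcome, as a careful person would: the job done as asked, in the order asked, and still so for the second after the job is handed in, while the arm keeps its last pose, push and grip.
It also fails if it takes over 54 s, if anything falls off the work surface, if the arm or the gripper's body presses on something with over 40 N, if the wrist force passes 120 N, or if a joint passes its speed limit or range.

## Working session

There is one attempt and no reset: what is moved stays moved. The work goes in short steps, Python scripts to look and compute and a tool call to move; the robot and the scene stay as the last step left them, time stands still between calls to the robot, and variables do not carry over. Pictures are saved under pics/ and viewed, at most 11 in all, crops included, and the job is handed in when it is done.

Besides the shell and the picture viewer there is one more tool, called after "Call:" as name(argument=value, ...) on one line, values as JSON. move_arm: Moves the arm, as the interface text tells. Its arguments: {"type":"object","properties":{"increments":{"type":"array","items":{"type":"array","items":{"type":"number"}}},"claw":{"type":"number"}},"required":["increments"]}

```bash
mkdir -p pics
cat > h.py <<'E'
import numpy as np, cv2
from plant import sense, get_image, robot
def grab(n,f=None):
    d=get_image(n)
    if f: cv2.imwrite('pics/'+f,d['pixels'][:,:,::-1])
    return d
def ray(d,u,v):
    K=np.array(d['camera_matrix']);T=np.array(d['cam_to_world'])
    a=np.array([(u-K[0,2])/K[0,0],(v-K[1,2])/K[1,1]]);s=a.copy()
    for _ in range(20): s=a/(1+d['k1']*(s@s))
    return T[:3,3],T[:3,:3]@np.array([s[0],s[1],1.])
def onz(d,u,v,z):
    o,r=ray(d,u,v);return o+r*(z-o[2])/r[2]
def proj(d,p):
    K=np.array(d['camera_matrix']);T=np.array(d['cam_to_world'])
    c=T[:3,:3].T@(np.array(p)-T[:3,3]);s=c[:2]/c[2];s=s*(1+d['k1']*(s@s))
    return K[0,0]*s[0]+K[0,2],K[1,1]*s[1]+K[1,2]
E
python3 - <<'E'
from h import *
for n in('top','side'):
    d=grab(n,n+'0.png');print(n,np.round(d['camera_matrix'],1).tolist(),d['k1'],np.round(d['cam_to_world'],3).tolist())
print(sense())
E
```

```text
top [[416.3, 0.0, 254.8], [0.0, 416.3, 192.0], [0.0, 0.0, 1.0]] 0.03737082230649071 [[-0.024, -0.975, 0.221, 0.268], [-1.0, 0.022, -0.011, -0.075], [0.006, -0.221, -0.975, 1.23], [0.0, 0.0, 0.0, 1.0]]
side [[460.0, 0.0, 253.7], [0.0, 460.0, 192.7], [0.0, 0.0, 1.0]] -0.10549905528614459 [[-0.973, -0.177, 0.146, 0.346], [-0.23, 0.72, -0.655, 0.721], [0.011, -0.671, -0.741, 0.959], [0.0, 0.0, 0.0, 1.0]]
{'time_s': 0.1, 'q': array([-1.39160415,  0.43519536,  0.02495031,  1.573957  , -0.01159139,
        1.13400142, -0.07508479]), 'qvel': array([ 0.00098258, -0.00252657, -0.00031515, -0.00286285,  0.00021185,
       -0.00021556,  0.00055308]), 'tau': array([ 2.86674513e-03, -6.71755600e+01,  1.02806870e+00, -3.16903567e+01,
        1.57708110e-02,  7.31581764e-03, -3.94874576e-05]), 'tool_pos': array([0.1737172 , 0.59992509, 0.23059704]), 'eef_rot': array([ 1.40444659e-01,  9.90088277e-01, -7.07286457e-04, -3.57321080e-05]), 'force': array([-0.16071397,  0.36902117, -0.06053063]), 'torque': array([-0.00682443,  0.02169508,  0.07279233]), 'finger_force': 0.0, 'gripper_width': 0.08533917691258161}
```

View pics/top0.png

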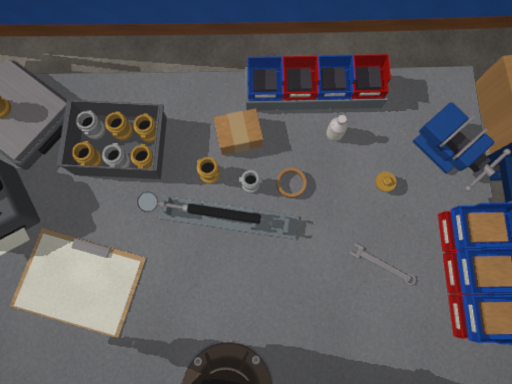

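View pics/side0.png

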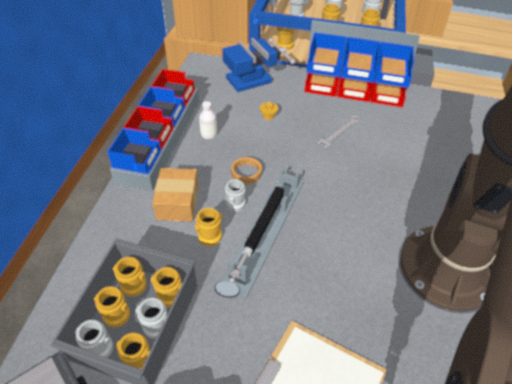

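The top view shows the handle running from (188,207) to (260,218), the mirror at (148,202) and the crate at (115,140). The side view shows the handle from (250,248) to (278,190). The couplings stand on the handle's button side, at (208,168) and (250,180) in the top view.

```bash
cat > m.py <<'E'
from h import *
def bar(d,box,thr=45):
    g=d['pixels'].max(2);m=np.zeros_like(g);x0,y0,x1,y1=box
    m[y0:y1,x0:x1]=(g[y0:y1,x0:x1]<thr)*255
    n,l,s,c=cv2.connectedComponentsWithStats(m)
    i=1+s[1:,4].argmax();ys,xs=np.nonzero(l==i);return np.c_[xs,ys].astype(float),(l==i)
E
python3 - <<'E'
from m import *
D={n:grab(n) for n in('top','side')}
for n,b in(('top',(175,190,280,235)),('side',(235,175,295,265))):
    p,m=bar(D[n],b);r=cv2.minAreaRect(p.astype(np.float32));print(n,len(p),r)
    q=cv2.boxPoints(r)
    for z in(.06,.075): print(z,[np.round(onz(D[n],*k,z)[:2],4).tolist() for k in q])
    x0,y0,x1,y1=b
    c=D[n]['pixels'][y0-15:y1+15,x0-45:x1+35,::-1]
    cv2.imwrite('pics/c_%s.png'%n,cv2.resize(c,None,fx=4,fy=4,interpolation=cv2.INTER_CUBIC))
    print('crop origin',x0-45,y0-15)
def show(n,u,v,z,t): print(t,np.round(onz(D[n],u,v,z),3))
show('top',148,202,.06,'mirror');show('side',228,288,.06,'mirror s')
show('top',208,162,.085,'A');show('top',250,174,.075,'B');show('top',292,182,.012,'tape')
for u,v in((70,102),(164,106),(157,179),(62,167)): show('top',u,v,.1,'crate')
for u,v in((118,241),(196,264),(140,382),(57,344)): show('side',u,v,.1,'crate s')
E
```

```text
top 645 ((223.79769897460938, 213.3150177001953), (72.68333435058594, 9.047402381896973), 8.746162414550781)
0.06 [[0.4788, 0.1063], [0.5046, 0.1027], [0.4679, -0.1018], [0.4424, -0.0972]]
0.075 [[0.4761, 0.104], [0.5016, 0.1004], [0.4654, -0.1014], [0.4401, -0.0969]]
crop origin 130 175
side 571 ((265.2821960449219, 217.58119201660156), (9.61760425567627, 65.23155975341797), 28.1416015625)
0.06 [[0.5042, 0.0926], [0.4698, -0.1098], [0.4447, -0.099], [0.4814, 0.1007]]
0.075 [[0.5015, 0.1031], [0.4677, -0.0959], [0.443, -0.0854], [0.4791, 0.1111]]
crop origin 190 160
mirror [0.511 0.218 0.06 ]
mirror s [0.513 0.219 0.06 ]
A [0.619 0.045 0.085]
B [ 0.583 -0.075  0.075]
tape [ 0.573 -0.201  0.012]
crate [0.803 0.441 0.1  ]
crate [0.787 0.171 0.1  ]
crate [0.568 0.185 0.1  ]
crate [0.608 0.449 0.1  ]
crate s [0.786 0.184 0.1  ]
crate s [0.591 0.2   0.1  ]
crate s [0.612 0.476 0.1  ]
crate s [0.801 0.449 0.1  ]
```

View pics/c_top.png

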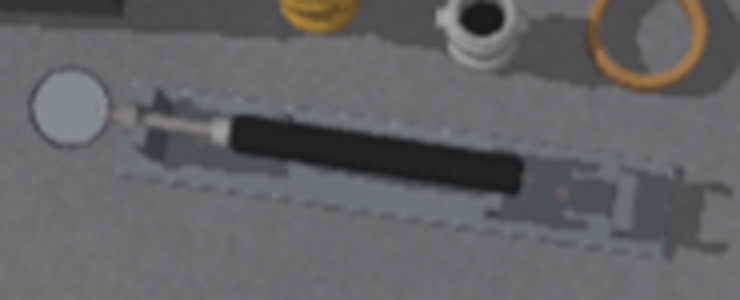

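View pics/c_side.png

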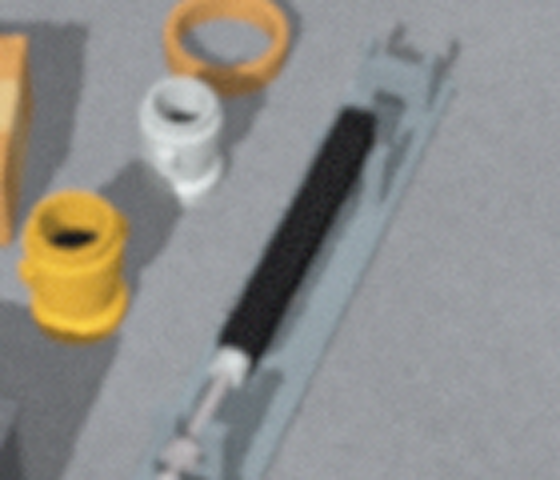

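Axis fit: handle front ≈ (0.490, 0.102), and the handle's +x runs along (-0.175, -0.985). The button grip point is therefore ≈ (0.484, 0.0675). I'm moving above it.

Call:
move_arm(increments=[[18,-31,0,-0.09],[36,-62,0,-0.18],[54,-93,0,-0.27],[72,-124,0,-0.36],[90,-155,0,-0.45],[108,-186,0,-0.54],[126,-217,0,-0.63],[144,-248,0,-0.72],[162,-279,0,-0.81],[180,-310,0,-0.9]], claw=85)

```text
time_s: 1.03
tool_pos: [0.3543, 0.2887, 0.2314]
eef_rot: [0.559, 0.829, 0.0, -0.0]
force: [0.8, -0.1, 0.6]
gripper_width: 0.0848
finger_force: 0.0
```

Call:
move_arm(increments=[[18,-31,0,-0.08],[36,-62,0,-0.16],[54,-93,-10,-0.24],[72,-124,-20,-0.32],[90,-155,-40,-0.4],[108,-186,-60,-0.48],[122,-210,-70,-0.54],[130,-222,-80,-0.565],[130,-222,-80,-0.565],[130,-222,-80,-0.565]])

```text
time_s: 1.87
tool_pos: [0.4836, 0.0677, 0.1509]
eef_rot: [0.767, 0.642, -0.001, -0.0]
force: [0.0, -0.3, -0.7]
gripper_width: 0.0852
finger_force: 0.0
```

Run:
```python
from m import *
from scipy.spatial.transform import Rotation as R
s=sense();print(s['time_s'],s['tool_pos'],np.round(R.from_quat(s['eef_rot']).as_matrix(),3).tolist(),s['q'],s['force'])
d=grab('top');e=grab('side')
a=d['pixels'][150:250,150:300,::-1];b=e['pixels'][150:290,190:340,::-1]
k=lambda c:cv2.resize(c,(390,int(390*c.shape[0]/c.shape[1])),interpolation=cv2.INTER_CUBIC)
a,b=k(a),k(b);o=np.zeros((max(len(a),len(b)),780,3),np.uint8);o[:len(a),:390]=a;o[:len(b),390:]=b
cv2.imwrite('pics/above.png',o)
```

```text
1.8667 [0.48357516 0.06767575 0.15089391] [[0.177, 0.984, -0.001], [0.984, -0.177, -0.001], [-0.001, -0.001, -1.0]] [-0.67223779  0.32855692  0.54121369  2.0314777  -0.22445254  0.83984607
 -0.18102827] [ 0.03248772 -0.33309914 -0.7149216 ]
```

View pics/above.png

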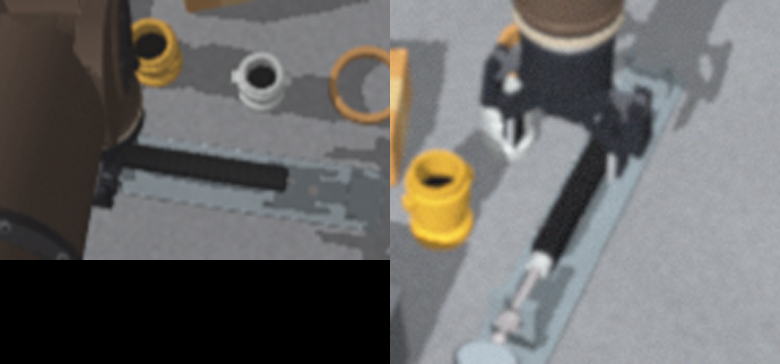

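The picture shows the gripper lined up with the handle and straddling it (handle at (565,190) in the right panel). Its +y finger is clear of both couplings. I'm lowering it and closing.

Call:
move_arm(increments=[[0,0,-20,0],[0,0,-40,0],[0,0,-60,0],[0,0,-78,0],[0,0,-92,0],[0,0,-104,0],[0,0,-112,0],[0,0,-112,0]])

```text
time_s: 2.63
tool_pos: [0.483, 0.0695, 0.0386]
eef_rot: [0.766, 0.643, -0.0, -0.001]
force: [0.8, 0.6, 0.9]
gripper_width: 0.085
finger_force: 0.0
```

Call:
move_arm(increments=[[0,0,0,0],[0,0,0,0],[0,0,0,0],[0,0,0,0],[0,0,0,0],[0,0,0,0],[0,0,0,0],[0,0,0,0],[0,0,0,0]], claw=0)

```text
time_s: 3.38
tool_pos: [0.4861, 0.0683, 0.0407]
eef_rot: [0.767, 0.642, 0.002, 0.001]
force: [2.5, -0.5, 8.9]
gripper_width: 0.0253
finger_force: 58.2
```

The opening is 25.3 mm, so the button is flush. I'm pulling along (-0.175, -0.985).

Call:
move_arm(increments=[[1,0,1,0],[0,-8,2,0],[-1,-18,2,0],[-3,-28,2,0],[-5,-38,2,0],[-7,-48,2,0],[-9,-59,2,0],[-11,-70,2,0],[-12,-80,2,0],[-13,-85,2,0]])

```text
time_s: 4.22
tool_pos: [0.47, -0.0185, 0.0413]
eef_rot: [0.767, 0.642, -0.0, -0.0]
force: [-1.3, 4.3, 0.3]
gripper_width: 0.0256
finger_force: 59.6
```

Call:
move_arm(increments=[[-1,-7,0,0],[-2,-13,0,0],[-3,-19,0,0],[-4,-25,0,0],[-5,-29,0,0],[-6,-33,0,0],[-6,-35,0,0],[-6,-36,0,0],[-6,-36,0,0]])

```text
time_s: 4.97
tool_pos: [0.4644, -0.0518, 0.0414]
eef_rot: [0.766, 0.643, 0.0, -0.001]
force: [-1.7, 7.0, 4.4]
gripper_width: 0.0252
finger_force: 60.2
```

Call:
move_arm(increments=[[0,-2,0,0],[-1,-4,0,0],[-1,-5,0,0],[-1,-5,0,0],[-1,-5,0,0]])

```text
time_s: 5.38
tool_pos: [0.4645, -0.052, 0.0414]
eef_rot: [0.765, 0.644, 0.002, -0.002]
force: [3.7, 26.3, 2.1]
gripper_width: 0.0256
finger_force: 60.3
```

Run:
```python
from m import *
s=sense();print(s['tool_pos'],s['force'])
d=grab('top');e=grab('side')
a=d['pixels'][150:250,130:310,::-1];b=e['pixels'][150:310,190:340,::-1]
k=lambda c:cv2.resize(c,(390,int(390*c.shape[0]/c.shape[1])),interpolation=cv2.INTER_CUBIC)
a,b=k(a),k(b);o=np.zeros((max(len(a),len(b)),780,3),np.uint8);o[:len(a),:390]=a;o[:len(b),390:]=b
cv2.imwrite('pics/drawn.png',o)
```

```text
[ 0.46454327 -0.05202564  0.04141762] [ 3.65692536 26.34871384  2.14458017]
```

View pics/drawn.png

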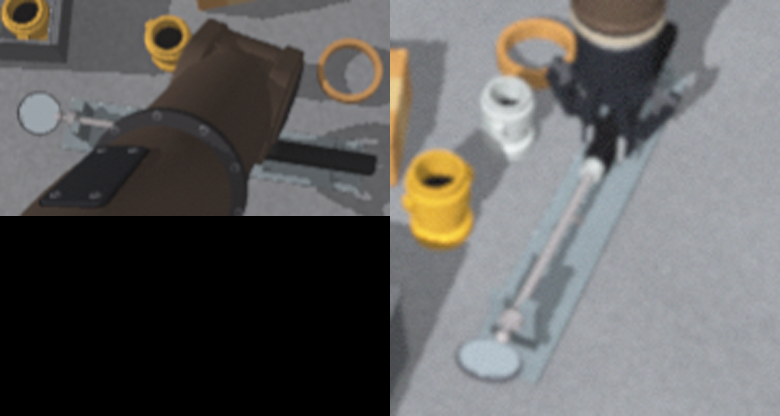

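The side crop shows the shaft drawn fully out: collar at (510,322) on the plate, handle front at (597,165). The force rises to 26 N without motion, so this is the end stop. I'm relieving the pull and then letting the button out.

Call:
move_arm(increments=[[0,2,0,0],[1,4,0,0],[1,5,0,0],[1,5,0,0]])

```text
time_s: 5.82
tool_pos: [0.4646, -0.0518, 0.0414]
eef_rot: [0.766, 0.643, 0.0, -0.0]
force: [-0.9, 7.3, 3.5]
gripper_width: 0.0254
finger_force: 60.0
```

Call:
move_arm(increments=[[0,0,0,0],[0,0,0,0],[0,0,0,0],[0,0,0,0],[0,0,0,0],[0,0,0,0]], claw=80)

```text
time_s: 6.32
tool_pos: [0.4647, -0.053, 0.0413]
eef_rot: [0.767, 0.642, -0.0, 0.0]
force: [0.1, 0.2, 1.0]
gripper_width: 0.0799
finger_force: 0.0
```

Call:
move_arm(increments=[[0,0,20,0],[0,0,40,0],[0,0,65,0],[0,0,85,0],[-4,-20,90,0],[-8,-45,90,0],[-12,-68,90,0],[-14,-80,90,0],[-14,-80,90,0]])

```text
time_s: 7.07
tool_pos: [0.45, -0.1358, 0.1316]
eef_rot: [0.768, 0.64, -0.0, 0.001]
force: [-0.1, 1.4, -0.0]
gripper_width: 0.08
finger_force: 0.0
```

Run:
```python
from m import *
s=sense();print(s['tool_pos'],s['force'])
d=grab('top');e=grab('side')
a=d['pixels'][150:250,130:310,::-1];b=e['pixels'][130:300,200:350,::-1]
k=lambda c:cv2.resize(c,(390,int(390*c.shape[0]/c.shape[1])),interpolation=cv2.INTER_CUBIC)
a,b=k(a),k(b);o=np.zeros((max(len(a),len(b)),780,3),np.uint8);o[:len(a),:390]=a;o[:len(b),390:]=b
cv2.imwrite('pics/rel.png',o)
```

```text
[ 0.45003952 -0.13578469  0.13162099] [-0.09182166  1.35209616 -0.03547391]
```

View pics/rel.png

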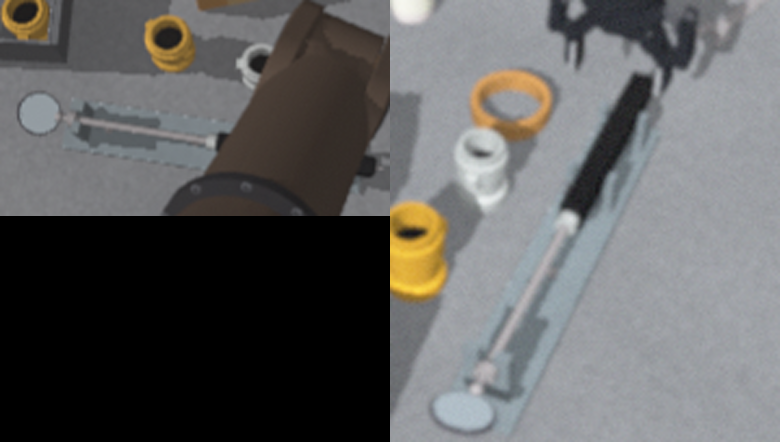

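The handle stayed drawn out: handle front at (570,215) and mirror at (463,410) in the right panel. The gripper is over the grip between the saddles, so I'm regripping there.

Call:
move_arm(increments=[[0,0,-20,0],[0,0,-40,0],[0,0,-60,0],[0,0,-78,0],[0,0,-88,0],[0,0,-90,0],[0,0,-90,0]])

```text
time_s: 7.75
tool_pos: [0.4507, -0.132, 0.041]
eef_rot: [0.766, 0.642, -0.0, -0.001]
force: [0.1, 0.6, 1.0]
gripper_width: 0.0803
finger_force: 0.0
```

Call:
move_arm(increments=[[0,0,0,0],[0,0,0,0],[0,0,0,0],[0,0,0,0],[0,0,0,0],[0,0,0,0],[0,0,0,0],[0,0,0,0],[0,0,0,0]], claw=0)

```text
time_s: 8.5
tool_pos: [0.451, -0.1326, 0.0418]
eef_rot: [0.767, 0.642, 0.0, 0.0]
force: [-1.8, -0.1, 6.9]
gripper_width: 0.0251
finger_force: 62.2
```

Call:
move_arm(increments=[[0,0,3,0],[0,0,8,0],[0,0,16,0],[0,0,26,0],[0,0,40,0],[0,0,55,0],[0,0,70,0],[0,0,85,0],[0,0,100,0],[0,0,110,0]])

```text
time_s: 9.33
tool_pos: [0.4512, -0.1217, 0.1516]
eef_rot: [0.764, 0.645, 0.003, -0.005]
force: [11.2, 50.1, -23.6]
gripper_width: 0.0256
finger_force: 60.6
```

The force jumped (50 N in +y), so something is holding the tool. I'm looking before moving on.

Run:
```python
from m import *
s=sense();print(s['tool_pos'],s['force'],s['torque'],s['q'])
d=grab('top');e=grab('side')
a=d['pixels'][150:250,130:310,::-1];b=e['pixels'][110:310,190:350,::-1]
k=lambda c:cv2.resize(c,(390,int(390*c.shape[0]/c.shape[1])),interpolation=cv2.INTER_CUBIC)
a,b=k(a),k(b);o=np.zeros((max(len(a),len(b)),780,3),np.uint8);o[:len(a),:390]=a;o[:len(b),390:]=b
cv2.imwrite('pics/lift.png',o)
```

```text
[ 0.45116942 -0.12166242  0.15159061] [ 11.21894878  50.09347271 -23.56555257] [ 9.66388575 -2.23693297 -0.61987776] [-0.2820582   0.29597177  0.55143601  2.07477918 -0.22424923  0.83056701
  0.2350132 ]
```

View pics/lift.png

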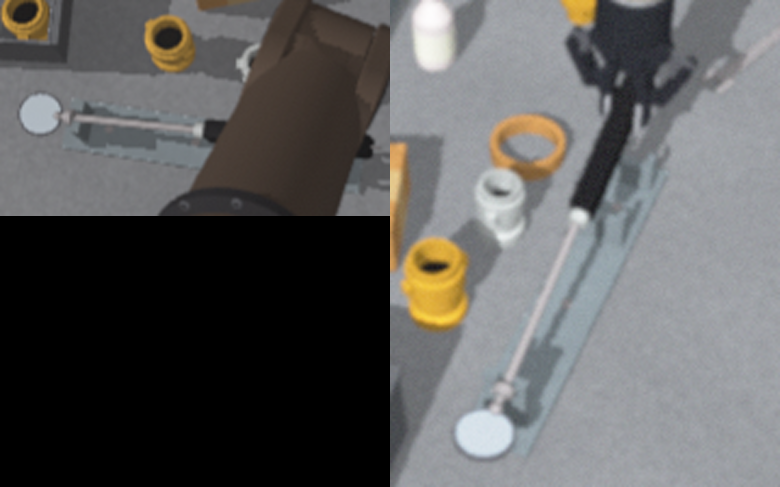

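The handle is pitched up, with the collar at (503,388) still hooked behind the front plate at the notch. I'll ease forward off the plate, lower it back, let it reseat, and regrip closer to the balance point.

Call:
move_arm(increments=[[1,5,0,0],[2,10,0,0],[2,12,-3,0],[2,12,-10,0],[2,12,-18,0],[2,12,-26,0],[2,12,-34,0]])

```text
time_s: 10.02
tool_pos: [0.4527, -0.1217, 0.1166]
eef_rot: [0.767, 0.642, -0.0, 0.0]
force: [0.0, -0.3, 0.3]
gripper_width: 0.0254
finger_force: 62.2
```

Call:
move_arm(increments=[[0,0,-10,0],[0,0,-20,0],[0,0,-30,0],[0,0,-40,0],[0,0,-50,0],[0,0,-58,0],[0,0,-64,0],[0,0,-64,0]])

```text
time_s: 10.68
tool_pos: [0.4522, -0.1205, 0.0521]
eef_rot: [0.767, 0.642, -0.001, -0.001]
force: [0.6, -0.6, -2.4]
gripper_width: 0.025
finger_force: 60.8
```

Call:
move_arm(increments=[[0,0,-3,0],[0,0,-6,0],[0,0,-8,0],[0,0,-10,0],[0,0,-10,0]])

```text
time_s: 11.1
tool_pos: [0.4529, -0.1206, 0.0432]
eef_rot: [0.767, 0.642, 0.0, 0.0]
force: [0.5, -1.2, -1.5]
gripper_width: 0.0251
finger_force: 60.8
```

Run:
```python
from m import *
s=sense();print(s['tool_pos'],s['force'],s['torque'])
d=grab('top');e=grab('side')
a=d['pixels'][150:250,130:310,::-1];b=e['pixels'][110:310,190:350,::-1]
k=lambda c:cv2.resize(c,(390,int(390*c.shape[0]/c.shape[1])),interpolation=cv2.INTER_CUBIC)
a,b=k(a),k(b);o=np.zeros((max(len(a),len(b)),780,3),np.uint8);o[:len(a),:390]=a;o[:len(b),390:]=b
cv2.imwrite('pics/low.png',o)
```

```text
[ 0.45285916 -0.1206406   0.04320773] [ 0.53630105 -1.19775929 -1.5395835 ] [ 0.3336827  -0.10835676 -0.09973562]
```

View pics/low.png

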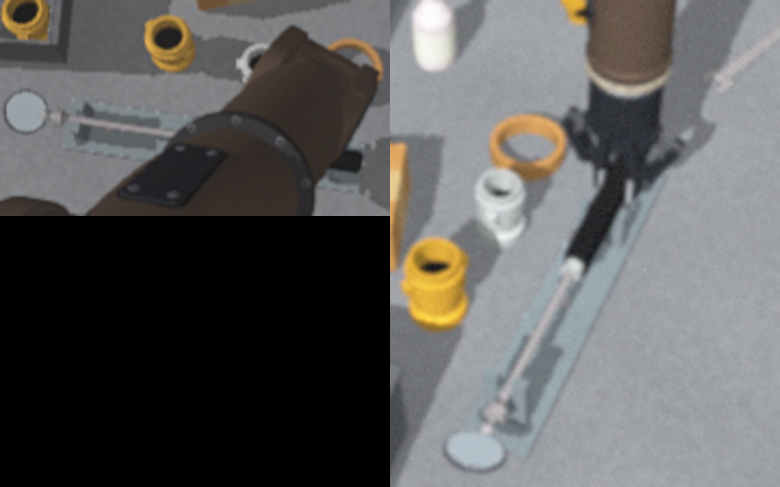

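The tool lies level in the saddles again. Its collar, at (495,410), is about 10 mm ahead of the plate, so it is off the plate and the shaft moved along with the handle. I'm reseating and regripping 8 mm further forward, then doing a small lift.

Call:
move_arm(increments=[[0,0,0,0],[0,0,0,0],[0,0,0,0],[0,0,0,0],[1,4,0,0],[1,8,-1,0],[1,8,-1,0],[1,8,-1,0]], claw=60)

```text
time_s: 11.87
tool_pos: [0.4538, -0.1121, 0.0422]
eef_rot: [0.766, 0.643, -0.0, -0.0]
force: [0.4, 0.1, 0.3]
gripper_width: 0.06
finger_force: 0.0
```

Call:
move_arm(increments=[[0,0,0,0],[0,0,0,0],[0,0,0,0],[0,0,0,0],[0,0,0,0],[0,0,0,0],[0,0,0,0]], claw=0)

```text
time_s: 12.45
tool_pos: [0.454, -0.1128, 0.0425]
eef_rot: [0.767, 0.642, 0.0, 0.0]
force: [-0.3, -0.1, 5.3]
gripper_width: 0.0255
finger_force: 59.1
```

Call:
move_arm(increments=[[0,0,2,0],[0,0,5,0],[0,0,8,0],[0,0,12,0],[0,0,16,0],[0,0,20,0],[0,0,20,0],[0,0,20,0]])

```text
time_s: 13.12
tool_pos: [0.4539, -0.1125, 0.0626]
eef_rot: [0.766, 0.642, 0.0, 0.0]
force: [0.2, 0.2, -3.1]
gripper_width: 0.0249
finger_force: 59.1
```

Run:
```python
from m import *
s=sense();print(s['tool_pos'],s['force'],s['torque'])
d=grab('top');e=grab('side')
a=d['pixels'][150:250,130:310,::-1];b=e['pixels'][110:310,190:350,::-1]
k=lambda c:cv2.resize(c,(390,int(390*c.shape[0]/c.shape[1])),interpolation=cv2.INTER_CUBIC)
a,b=k(a),k(b);o=np.zeros((max(len(a),len(b)),780,3),np.uint8);o[:len(a),:390]=a;o[:len(b),390:]=b
cv2.imwrite('pics/lift2.png',o)
```

```text
[ 0.45393863 -0.11252945  0.06259229] [ 0.22737529  0.19356681 -3.07180033] [-0.22007386 -0.01894376 -0.03527874]
```

View pics/lift2.png

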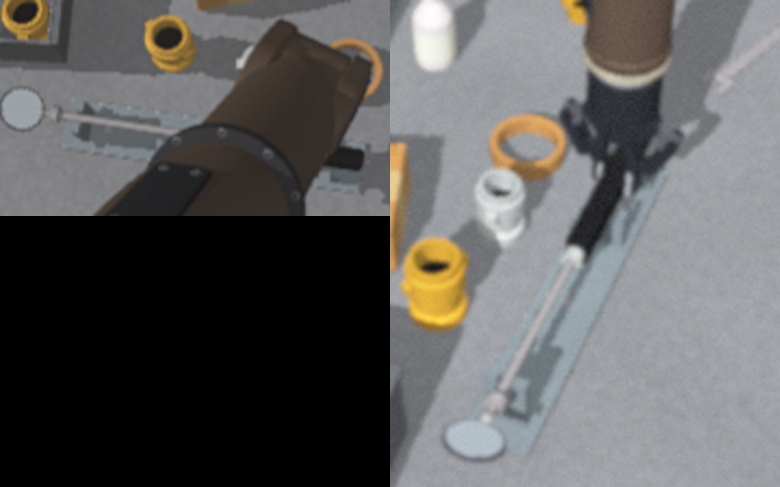

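It lifts freely: the force is -3.1 N, the tool's own weight, and it hangs level with the collar out of the notch. I'm raising it, then carrying it over.

Call:
move_arm(increments=[[0,0,5,0],[0,0,14,0],[0,0,26,0],[0,0,40,0],[0,0,55,0],[0,0,70,0],[0,0,84,0],[0,0,97,0],[0,0,108,0],[0,0,115,0]])

```text
time_s: 14.05
tool_pos: [0.454, -0.1129, 0.179]
eef_rot: [0.767, 0.642, 0.001, 0.0]
force: [0.5, 0.9, -4.5]
gripper_width: 0.0255
finger_force: 59.2
```

Call:
move_arm(increments=[[4,2,5,0],[12,6,5,0],[24,12,5,0],[38,20,5,0],[53,28,5,0],[68,36,5,0],[83,44,5,0],[98,52,5,0],[112,59,5,0],[122,64,5,0]])

```text
time_s: 14.88
tool_pos: [0.5776, -0.0465, 0.1809]
eef_rot: [0.766, 0.643, -0.0, -0.0]
force: [0.1, -0.3, -3.7]
gripper_width: 0.0255
finger_force: 59.2
```

Call:
move_arm(increments=[[10,5,0,0],[22,11,0,0],[34,18,0,0],[44,23,0,0],[52,27,0,0],[57,29,0,0],[59,30,0,0],[59,30,0,0],[59,30,0,0]])

```text
time_s: 15.63
tool_pos: [0.6344, -0.0191, 0.1822]
eef_rot: [0.767, 0.642, -0.0, -0.0]
force: [-0.0, 0.8, -3.7]
gripper_width: 0.0252
finger_force: 59.2
```

Run:
```python
from m import *
s=sense();print(s['time_s'],s['tool_pos'],s['force'],s['torque'])
d=grab('top');e=grab('side')
a=d['pixels'][80:250,40:300,::-1];b=e['pixels'][110:384,30:320,::-1]
k=lambda c:cv2.resize(c,(390,int(390*c.shape[0]/c.shape[1])),interpolation=cv2.INTER_CUBIC)
a,b=k(a),k(b);o=np.zeros((max(len(a),len(b)),780,3),np.uint8);o[:len(a),:390]=a;o[:len(b),390:]=b
cv2.imwrite('pics/over.png',o)
```

```text
15.6333 [ 0.63438509 -0.01913716  0.18217877] [-0.03257816  0.76961093 -3.7210321 ] [-0.21855115  0.02427523  0.02496663]
```

View pics/over.png

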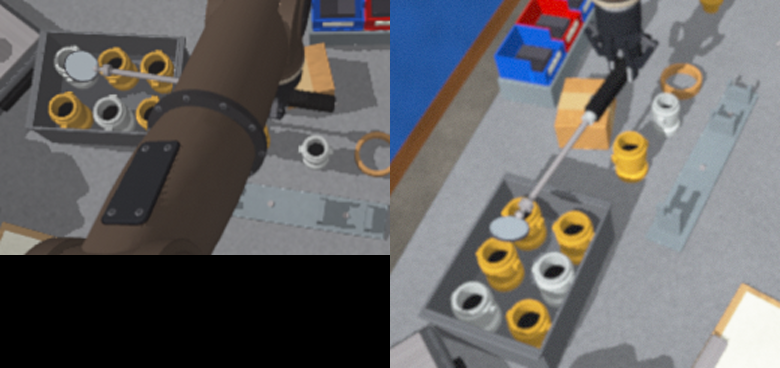

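The mirror is over the crate, at (82,67) in the top panel and (508,229) in the side panel, and the bystanders are in place. I'm triangulating the mirror and checking the draw.

Run:
```python
from m import *
d=grab('top');e=grab('side')
def tri(*r):
    A=sum(np.eye(3)-np.outer(v,v)/(v@v) for o,v in r);b=sum((np.eye(3)-np.outer(v,v)/(v@v))@o for o,v in r);return np.linalg.solve(A,b)
r1,r2=ray(d,94.7,124.7),ray(e,117.7,280.3)
m=tri(r1,r2);print('mirror',m,proj(d,m),proj(e,m))
for z in(.19,.2,.21):
    f=onz(e,180.2,194,z);print(z,f,np.linalg.norm(f-m))
```

```text
mirror [0.69621225 0.33021713 0.1947889 ] (np.float64(94.55122773219472), np.float64(123.6851277407569)) (np.float64(118.99002661514143), np.float64(280.79591628206214))
0.19 [0.65765182 0.08470142 0.19      ] 0.2485715246528753
0.2 [0.65359938 0.09297763 0.2       ] 0.24109249445241068
0.21 [0.64954693 0.10125384 0.21      ] 0.23416493089486942
```

The mirror is at (0.696, 0.330, 0.195), over the crate's middle and about 95 mm above the rim. Its distance from the handle front is about 0.24 m, which is the second stop. I'm handing in.

```bash
python3 -c "
from h import *
print(robot.close_job())"
```

```text
the job is handed in; nothing more can be done
None
```

I handed the job in with the mirror drawn to its second stop and held by its handle over the middle of the crate, about 95 mm above the rim. The first lift caught the collar on the rest's front plate (about 50 N), so I reseated, regripped and lifted it free; the lock is inferred from the shaft keeping its full length, since the button was never visible.

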